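# Unlock the probing stage

## Robot

A 6-joint arm with a two-finger parallel gripper is mounted at the origin on the work surface. World frame = base frame: x ahead of the robot, y to its left, z up, the work surface at z = 0. Lengths are in mm, angles in rad, forces in N, time in s.
With the tool pointing down it reaches from about 275 to 750 mm from the base axis. Payload 10.2 kg.
Tool frame: the origin (TCP) lies at the very end of the fingers, on their centre line; the grasp point (between the pads) lies 19 mm behind it (ctrl.hold_point_z is the distance from the TCP to the grasp point, in mm); z points along the fingers, y is the direction in which the jaws open and shut (so a half turn about z gives the same grasp; the last joint's range is limited). The gripper opens to 85 mm and grips with 20 to 120 N. Pads are 22 mm wide; open, the fingers measure 114 mm over their backs; the gripper's body (76 mm by 85 mm) begins 54 mm behind the grasp point. The pads swing forward as they close: fully open they stand 13 mm farther back than shut.
Start: joints at [0.91, 0.313, 1.498, -0, 1.331, -0.223], TCP at [222.586, 475.486, 231.294] pointing down, gripper open.
Joint ranges: [-2.94, 2.94], [-0.97, 2.17], [0.19, 2.56], [-1.23, 4.37], [0.02, 3.11], [-2.88, 2.88]. Speed limits (rad/s): [2.39, 2.39, 3.01, 3.14, 3.14, 3.14].

## Interface

Orientations are given as a unit quaternion [w, x, y, z].
In Python, from rig import readout, cams, workorder, spotter, ctrl gives the robot as it stands.
- The arm moves only by the tool step_arm, never from a script. Its argument "plan" is text: rows parted by semicolons, each of 5 numbers parted by spaces: the shift along the tool's x, y, z in cm, then the turn about the tool's z in degrees, then the opening in per cent of the stroke, from 0 (shut) to 100 (fully open). In form: x y z twist gripper; .... A call has 1 to 10 rows; each row is the pose to reach, as a shift and turn from the pose commanded when the call began, along the tool's axes at that moment; what a row does not reach only later rows make up. A row lasts 1/10 s, in which the tool goes at most 50 mm and 8.59 degrees, less where a joint would pass 70% of its speed; a pose out of reach is approached as far as the arm can. A call with a gripper value outside its range is refused whole. The fingers move at their own pace and stop on an object; "grip_force" is the grip in N (left out, the last holds). Time passes only in rows, so rows that repeat a pose let the fingers close. It gives the time, the measured TCP pose, the force and the opening at its end, in the units of the state.
- readout.sense(): the state, without advancing time (a new reading comes with each control period).
- cams.capture(name): name is "scene" or "top" or "wrist"; returns (picture, depth): 384x512x3 uint8, red, green, blue; 384x512 float32, mm along the optical axis (not along the pixel's ray), 0 where there is no reading.
- cams.camera_info(name): a dict with "vfov" (degrees; the focal length in pixels is half the picture's height over the tangent of half this angle, whatever the lens; pixels are square), "cx", "cy" (the principal point, pixels), "k1" (the pictures are not rectified: a ray, as slopes to the right and down, at radius r is drawn at 1 + k1 r^2 times it, then the intrinsics apply), "rvec" (rotation vector, rad) and "tvec" (3), from world to camera coordinates, as OpenCV has them. Camera axes: x right, y down, z forward; pixel columns grow to the right and rows downward; lengths in mm; the calibration is good to about 2 mm. A picture is of the moment at which its call begins: read the wrist's pose just before it. camera_info takes no time and is no camera call; for the wrist camera it gives the pose at the moment of the call.
- workorder.finish_job(): hands the job in, once; it reports no verdict.
Trained networks look in the newest picture that a camera, given by its name, has taken for a name from the list of things; names that differ only in an ending like _2 or _b are one class to them, and where a whole thing is asked for, a point or a joint stands for the part that bears it (a point fixed in the world has none). Each returns a list of dicts, best first, with "conf" (0 to 1); they miss things now and then, are a little off and sometimes report something else, mostly with a low value. They report only what shows in the picture. A call takes as long as a camera call. They do not tell look-alikes from the thing itself.
- spotter.regions_of(camera, target): "pixels" (384x512 bool, what is visible of it) and "extent" ([centre column, centre row, width, height] in pixels, round what is visible of it).
The state is a dict: "time_s": time; "joints": joint angles; "dq": joint speeds; "tau": joint torques, N m; "eef_pos": TCP position; "ee_rot": TCP orientation; "force": force on the tool from outside, world axes, zero at the start; "wrist_torque": the same for the moment, N m; "grip_width": opening from 0.0 (shut) to 1.0 (fully open).
Only numpy, scipy, OpenCV 4.12 (cv2) and the standard library are available. Lean on these libraries where they do the work, as an engineer would, in place of code of your own. Each camera call takes 0.05 s, during which the arm holds its last target. There are 200 camera calls.

## Task

Free the probing stage for work: draw the red-knobbed locking pin straight up out of its bore, slide it sideways by its thin neck into the notch of the yellow parking bracket, and let go so that it hangs there upright, its knob resting flat on the bracket behind the small raised black lip. Then slide the carriage by its blue handle along its rails, away from the lock block, all the way to the far stop. Leave the bottle, the maroon box and the screwdriver where they are.

Things in the scene. Friction and masses are not known exactly. Their poses are not given: they have to be found in the camera images.
- stage: Fixed probing stage: black breadboard 220 x 320 x 12 mm. Origin under its centre, on the table; x across, y along the two steel rails, z up. At x = -70, y = -55 mm stands a grey lock block (50 x 50 mm, top at z = 46) with a vertical 20 mm bore; the carriage's aluminium tongue, with the same bore, lies over it (z = 48 to 62 mm). Grey stops, 46 mm high, at both rail ends.
- carriage (a joint): Travel of the carriage along the stage's +y, in m: 0 as locked by the pin (near the -y stop), 0.110 against the far (+y) stop. Sliding friction about 2.5 N. The carriage is a grey block 90 x 80 mm, top at z = 62 mm, with a low probe arm towards +x.
- handle (a point): Centre of the top of the carriage's light-blue handle, an upright bar 50 mm (stage x) by 20 mm (stage y) by 50 mm tall, top 112 mm above the table, its foot on the carriage top. Axes as the stage's. It moves with the carriage.
- pin: Loose locking pin, 120 mm long, about 220 g, round about its z axis (up). Origin at the centre of its foot. From the foot up: steel shaft 18 mm dia from 0 to 46 mm, steel flange 32 mm dia from 46 to 52, thin neck 10 mm dia from 52 to 76, red plastic knob 32 mm dia from 76 to 120. At the start it stands in the bore with the flange resting on the carriage's tongue (foot 16 mm above the table).
- pin_seat (a point): Centre of the underside of the pin's red knob (where the neck begins), 76 mm above the foot; axes as the pin's.
- stand: Fixed parking bracket: dark base 100 x 80 x 10 mm, a post at x = 31 mm, and a yellow fork plate 60 mm wide and 6 mm thick with its top at 95 mm. Origin under the centre of the base, z up. The notch runs along x, is 15 mm wide and open at its -x end, with flared prongs to x = -62 mm. A black lip 3 mm high and 6 mm wide crosses each prong from x = -48 to -42 mm. Stands off either stage end.
- notch (a point): Where pin_seat belongs when parked: centre of the notch at the plate's top face, at x = -20, y = 0, z = 95 mm of the bracket; axes as the bracket's. The knob has 4 mm of play towards the lip and towards the notch's end, the neck 2.5 mm to either side.
- bottle: Bystander: white plastic bottle, 60 mm dia, 115 mm tall, blue cap; origin under its centre. Stands off the stage end where the bracket is not.
- driver: Bystander: maroon finned metal box 60 x 105 x 45 mm beyond the stage; origin under its centre.
- screwdriver: Bystander: yellow-handled screwdriver, 160 mm long, lying between robot and stage; handle towards its -x.
Things that resemble listed ones, but are neither listed nor needed, are in the scene too. There is more than one size of the pin; the one meant has the size given above. Of the things that look like the stand, take the one that is farthest to the robot's right at the start.

How it is judged:
By the outcome, as a careful person would: the job done as asked, in the order asked, and still so for the second after the job is handed in, with the robot touching nothing.
It also fails if it takes over 59 s, if anything falls off the work surface, if the arm or the gripper's body presses on something with over 40 N, if the wrist force passes 120 N, or if a joint passes its speed limit or range.

## Working session

There is one attempt and no reset: what is moved stays moved. The work goes in short steps, Python scripts to look and compute and a tool call to move; the robot and the scene stay as the last step left them, time stands still between calls to the robot, and variables do not carry over. Pictures are saved under pics/ and viewed, about 8 in all and at most 12, crops included, and the job is handed in when it is done.

Besides the shell and the picture viewer there is one more tool, called after ">>>" by a JSON object that holds its "name" and its "arguments", one argument or row to a line. step_arm: Moves the arm, as the interface text tells. Its arguments: {"type":"object","properties":{"plan":{"type":"string"},"grip_force":{"type":"number"}},"required":["plan"]}

```bash
mkdir -p pics; ls; cat > h.py <<'E'
import numpy as np, cv2
from rig import readout, cams, workorder, spotter, ctrl
def cap(n):
    i=cams.camera_info(n); p,d=cams.capture(n); return p,d,i
def cloud(d,i):
    H,W=d.shape; f=H/2/np.tan(np.radians(i['vfov'])/2)
    K=np.array([[f,0,i['cx']],[0,f,i['cy']],[0,0,1]])
    u,v=np.meshgrid(np.arange(W),np.arange(H))
    pts=np.stack([u,v],-1).reshape(-1,1,2).astype(np.float64)
    s=cv2.undistortPoints(pts,K,np.array([i['k1'],0,0,0,0.])).reshape(H,W,2)
    P=np.dstack([s*d[...,None],d])
    R=cv2.Rodrigues(np.array(i['rvec'],float))[0]
    return (P-np.array(i['tvec'],float).reshape(3))@R
def save(n,p): cv2.imwrite('pics/'+n,cv2.cvtColor(p,cv2.COLOR_RGB2BGR))
E
python3 - <<'E'
from h import *
s=readout.sense(); print(s)
a,d,i=cap('scene'); b,d2,i2=cap('top')
np.savez('first.npz',a=a,d=d,Ps=cloud(d,i),b=b,d2=d2,Pt=cloud(d2,i2))
print(i,i2,ctrl.hold_point_z)
save('s.png',a);save('t.png',b)
for n in ['pin','stand','carriage','stage','bottle','driver','screwdriver','handle']:
  for c,P in (('scene',cloud(d,i)),('top',cloud(d2,i2))):
    for r in spotter.regions_of(c,n)[:5]:
        q=P[r['pixels']]; print(n,c,round(r['conf'],2),np.round(r['extent']),np.round(np.median(q,0)),np.round(np.percentile(q,[2,98],axis=0)).tolist())
E
```

```text
pics
{'time_s': 0.0, 'joints': array([ 9.09595154e-01,  3.13452523e-01,  1.49842802e+00, -9.00852862e-06,
        1.33098451e+00, -2.23412770e-01]), 'dq': array([ 0.00036068,  0.00051078, -0.00098991,  0.00115523,  0.00167465,
        0.00127204]), 'tau': array([ 5.70899883e-04, -4.12272763e+01, -2.59739149e+01, -1.84742166e-04,
        4.31955224e-03, -7.12004544e-05]), 'eef_pos': array([222.42884289, 475.27661063, 230.73719149]), 'ee_rot': array([-2.68356670e-04,  2.17149253e-01,  9.76138206e-01, -5.76849854e-04]), 'force': array([-0.83195544,  0.12578945,  0.40491228]), 'wrist_torque': array([-0.00983355, -0.06866934, -0.02538736]), 'grip_width': 1.00092724971845}
{'vfov': 49.255261074912234, 'cx': 259.5337462521764, 'cy': 192.1963214019424, 'k1': -0.03278118634525538, 'rvec': array([ 0.65282178,  2.50655096, -1.29793661]), 'tvec': array([ 449.27767084,  -80.51406089, 1183.2093107 ])} {'vfov': 55.18350228933122, 'cx': 247.91830518949305, 'cy': 188.37808127186716, 'k1': -0.0833295412267848, 'rvec': array([ 2.16000407, -2.13829469,  0.19521149]), 'tvec': array([ -6.63540805, 556.998
[... 2102 characters left out ...]
.  21.  52.] [456.  39.  24.] [[353.0, 21.0, 14.0], [492.0, 66.0, 29.0]]
screwdriver scene 0.65 [296. 215.  48.  17.] [463.  43.  19.] [[407.0, 25.0, 5.0], [500.0, 58.0, 26.0]]
screwdriver scene 0.24 [222. 156.  46.  43.] [ 503. -245.   39.] [[445.0, -303.0, 0.0], [543.0, -191.0, 97.0]]
screwdriver top 0.78 [231. 244.  18.  53.] [450.  41.  23.] [[356.0, 20.0, 1.0], [495.0, 66.0, 29.0]]
screwdriver top 0.62 [168. 169.  28.  31.] [605. 200.  80.] [[585.0, 179.0, 1.0], [640.0, 234.0, 118.0]]
handle scene 0.67 [213. 193.  86.  42.] [609. -69.  60.] [[510.0, -111.0, 28.0], [680.0, -36.0, 111.0]]
handle top 0.81 [280. 176.  39.  76.] [589. -78.  63.] [[497.0, -123.0, 34.0], [670.0, -39.0, 114.0]]
```

```bash
python3 - <<'E'
from h import *
z=np.load('first.npz')
save('v1.png',cv2.resize(z['b'][90:340,120:400],None,fx=2.8,fy=2.4,interpolation=cv2.INTER_CUBIC)); save('v2.png',cv2.resize(z['a'][110:310,100:420],None,fx=2.5,fy=2.5,interpolation=cv2.INTER_CUBIC))
E
```

```text
(no output)
```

View pics/v1.png

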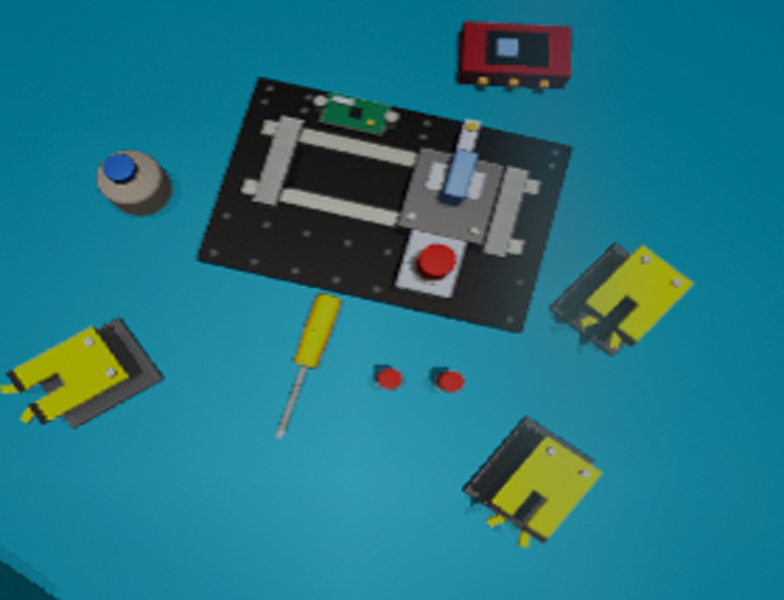

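View pics/v2.png

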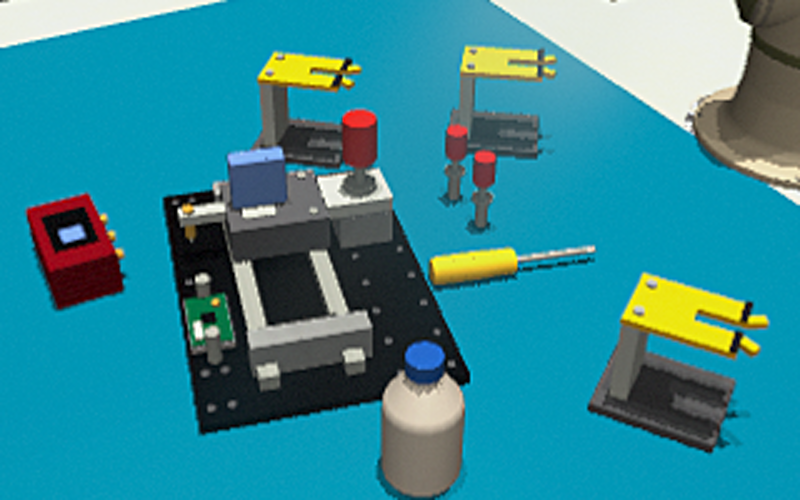

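```bash
cat >> h.py <<'E'
from scipy.spatial.transform import Rotation as Ro
def hsv(p): return cv2.cvtColor(p,cv2.COLOR_RGB2HSV)
def rect(pts):
    (c,wh,a)=cv2.minAreaRect(pts[:,:2].astype(np.float32)); return np.round(c,1),np.round(wh,1),round(a,1)
def near(P,c,r): return np.hypot(P[...,0]-c[0],P[...,1]-c[1])<r
def measure(p,P):
    h=hsv(p); red=((h[...,0]<8)|(h[...,0]>172))&(h[...,1]>150)&(h[...,2]>60)
    m=red&(P[...,2]>128)&(P[...,2]<145)&near(P,(520,-61),60)
    if m.sum()>10: c,r=cv2.minEnclosingCircle(P[m][:,:2].astype(np.float32)); print('knob',m.sum(),np.round(c,1),round(r,1),'mean',P[m].mean(0).round(1))
    y=(h[...,0]>20)&(h[...,0]<35)&(h[...,1]>150)&(h[...,2]>50)&(P[...,2]>85)&(P[...,2]<105)&near(P,(500,-245),90)
    if y.sum()>10: print('plate',y.sum(),rect(P[y]),np.median(P[y][:,2]).round(1),'mean',P[y].mean(0).round(1))
    b=(h[...,0]>98)&(h[...,0]<125)&(P[...,2]>106)&(P[...,2]<118)&near(P,(590,-80),120)
    if b.sum()>10: print('handle',b.sum(),rect(P[b]),np.median(P[b][:,2]).round(1))
    return m,y,b
def axes():
    s=readout.sense(); q=s['ee_rot']; print('tcp',s['eef_pos'].round(1),'t',round(s['time_s'],2)); R=Ro.from_quat(np.roll(q,-1)).as_matrix(); print(R.round(3)); return s,R
E
python3 - <<'E'
from h import *
z=np.load('first.npz')
for k,n in (('a','Ps'),('b','Pt')): measure(z[k],z[n])
i=cams.camera_info('wrist'); R=cv2.Rodrigues(i['rvec'])[0]; print('cam pos',-R.T@i['tvec'],'axis',R[2],i['vfov'])
axes()
E
```

```text
knob 97 [523.4 -61.8] 16.4 mean [526.4 -61.1 133.7]
plate 309 (array([ 490.6, -237.5]), array([66.1, 99.7]), 48.5) 93.7 mean [ 496.5 -242.5   93.7]
handle 138 (array([616.7, -86. ]), array([22.1, 49.4]), 76.9) 110.0
knob 138 [520.5 -63.2] 15.7 mean [520.3 -62.9 136.4]
plate 660 (array([ 487.8, -239.3]), array([58.3, 95.6]), 47.9) 95.7 mean [ 493.6 -244.7   95.6]
handle 166 (array([612.9, -86.7]), array([20.1, 50.7]), 75.7) 112.4
cam pos [152.1649434  507.59881413 374.91319187] axis [ 0.27210583 -0.12685996 -0.95386842] 70.70024664676684
tcp [222.6 475.5 231.3] t 0.9
[[-0.906  0.424 -0.   ]
 [ 0.424  0.906  0.   ]
 [ 0.     0.    -1.   ]]
```

>>> {"name": "step_arm", "arguments": {
  "plan": "-3.4 -3.3 0 -1 100; -6.8 -6.6 0 -2 100; -10.2 -9.9 0 -3 100; -13.6 -13.2 0 -4 100; -17 -16.5 0 -5 100; -20.4 -19.8 0 -6 100; -23.8 -23.1 0 -7 100; -27.2 -26.4 0 -8 100; -30.6 -29.7 0 -9 100; -34 -33 0 -11 100"
}}

```text
time_s: 1.9
eef_pos: [390.9, 30.5, 231.6]
ee_rot: [0.0, 0.122, 0.992, -0.0]
force: [1.1, 1.1, 0.4]
grip_width: 1.003
```

```bash
python3 - <<'E'
from h import *
s,R=axes(); print(R.T@(np.array([460,-150,250])-s['eef_pos']))
E
```

```text
tcp [390.9  30.5 231.6] t 1.9
[[-0.97   0.243  0.001]
 [ 0.243  0.97  -0.   ]
 [-0.001  0.    -1.   ]]
[-110.82185567 -158.30516223  -18.29844802]
```

>>> {"name": "step_arm", "arguments": {
  "plan": "-2.5 -3.6 -0.4 0 100; -5 -7.2 -0.8 0 100; -7.5 -10.8 -1.2 0 100; -10 -14.4 -1.6 0 100; -11 -15.8 -1.8 0 100; -11 -15.8 -1.8 0 100; -11 -15.8 -1.8 0 100"
}}

```text
time_s: 2.6
eef_pos: [458.6, -147.1, 249.1]
ee_rot: [-0.0, 0.123, 0.992, 0.0]
force: [0.8, -0.4, 0.3]
grip_width: 1.0
```

```bash
python3 - <<'E'
from h import *
s,R=axes()
p,d,i=cap('wrist'); P=cloud(d,i); np.savez('w1.npz',p=p,d=d,P=P)
m,y,b=measure(p,P); 
q=P[y]; print(np.percentile(q,[1,99],axis=0).round(1))
save('w1.png',p)
E
```

```text
tcp [ 458.6 -147.1  249.1] t 2.6
[[-0.97   0.244 -0.001]
 [ 0.244  0.97   0.001]
 [ 0.001  0.    -1.   ]]
knob 724 [519.8 -65.2] 15.9 mean [518.  -66.  136.2]
plate 2631 (array([ 485.9, -239.3]), array([59. , 99.9]), 48.3) 95.8 mean [ 489.  -242.2   95.8]
handle 470 (array([611.8, -89.3]), array([20.2, 49.4]), 77.8) 112.5
[[ 440.7 -287.7   92.8]
 [ 535.7 -196.3   97.9]]
```

View pics/w1.png

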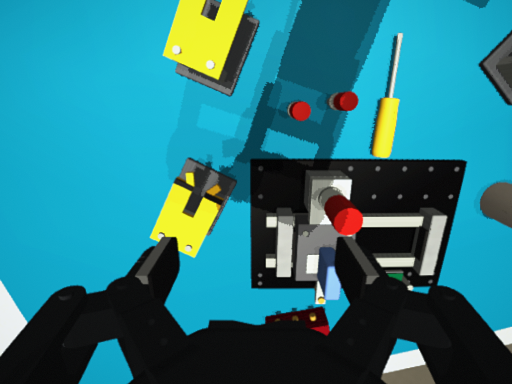

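>>> {"name": "step_arm", "arguments": {
  "plan": "-1.3 3.2 0 0 100; -2.6 6.4 1 0 100; -3.9 9.6 3 0 100; -3.9 9.6 6 0 100; -3.9 9.6 9 0 100; -3.9 9.6 12 0 100; -3.9 9.6 14 0 100; -3.9 9.6 14.9 0 100; -3.9 9.6 14.9 0 100"
}}

```text
time_s: 3.55
eef_pos: [519.5, -63.1, 99.9]
ee_rot: [-0.001, 0.122, 0.993, 0.0]
force: [-0.3, -0.2, -0.1]
grip_width: 1.001
```

```bash
python3 - <<'E'
from h import *
s,R=axes(); print(s['force'])
p,d,i=cap('wrist'); P=cloud(d,i); 
m,y,b=measure(p,P); save('w2.png',p)
a,d,i=cap('scene'); measure(a,cloud(d,i))
E
```

```text
tcp [519.5 -63.1  99.9] t 3.55
[[-0.97   0.242 -0.001]
 [ 0.242  0.97   0.   ]
 [ 0.001  0.    -1.   ]]
[-0.32384957 -0.23906528 -0.06734213]
knob 3405 [520.4 -65. ] 16.4 mean [517.6 -64.4 136.2]
plate 3136 (array([ 499., -225.]), array([ 23.5, 100. ]), 49.3) 95.7 mean [ 497.  -220.4   95.3]
handle 20 (array([521.3, -63.9]), array([86.1, 19.3]), 78.6) 116.6
knob 52 [526.1 -62.4] 16.5 mean [531.8 -63.5 133.6]
plate 275 (array([ 494.6, -243.9]), array([64. , 84.3]), 48.7) 93.6 mean [ 501.4 -244.7   93.7]
handle 136 (array([579.1, -62. ]), array([ 30.4, 136.9]), 57.0) 110.3
```

View pics/w2.png

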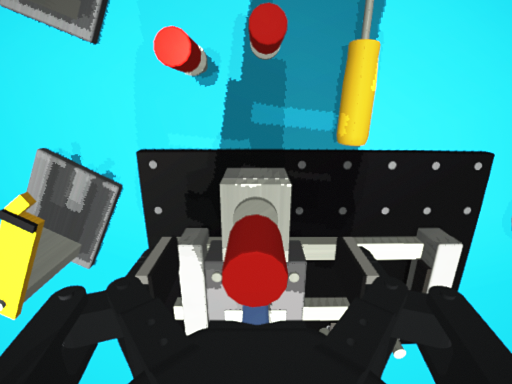

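>>> {"name": "step_arm", "arguments": {
  "plan": "0 0 0 0 30; 0 0 0 0 20; 0 0 0 0 20; 0 0 0 0 20; 0 0 0 0 20; 0 0 0 0 20; 0 0 0 0 20",
  "grip_force": 60
}}

```text
time_s: 4.35
eef_pos: [520.2, -64.0, 100.8]
ee_rot: [0.0, 0.123, 0.992, -0.0]
force: [-2.4, -0.3, 5.7]
grip_width: 0.355
```

>>> {"name": "step_arm", "arguments": {
  "plan": "0 0 -0.5 0 20; 0 0 -1.5 0 20; 0 0 -2.5 0 20; 0 0 -3.5 0 20; 0 0 -4.5 0 20; 0 0 -5.5 0 20; 0 0 -6 0 20; 0 0 -6 0 20"
}}

```text
time_s: 5.15
eef_pos: [520.3, -64.0, 161.1]
ee_rot: [0.001, 0.123, 0.992, -0.0]
force: [0.3, -0.7, -2.5]
grip_width: 0.359
```

```bash
python3 - <<'E'
from h import *
s,R=axes(); print(s['force'],s['grip_width'])
z=np.load('w1.npz'); P=z['P']; m,y,b=measure(z['p'],P)
# register stand: 3-DOF fit of plate outline mask (bracket frame) to yellow points at plate height
h=hsv(z['p']); yy=y&(abs(P[...,2]-95.5)<2.5)
q=P[yy][:,:2]; c,wh,a=cv2.minAreaRect(q.astype(np.float32)); print(c,wh,a)
e=-np.array([np.cos(np.radians(a)),np.sin(np.radians(a))]); 
for ang in (a,a+90):
  ax=np.array([np.cos(np.radians(ang)),np.sin(np.radians(ang))]); n=np.array([-ax[1],ax[0]])
  u=(q-c)@ax; v=(q-c)@n
  print(ang,'u hist',np.histogram(u,bins=np.arange(-52,53,4))[0],'v',np.histogram(v,bins=np.arange(-52,53,4))[0])
E
```

```text
tcp [520.3 -64.  161.1] t 5.15
[[-0.97   0.243  0.001]
 [ 0.243  0.97  -0.   ]
 [-0.001 -0.    -1.   ]]
[ 0.30375108 -0.69707649 -2.46111747] 0.35890908121294357
knob 724 [519.8 -65.2] 15.9 mean [518.  -66.  136.2]
plate 2631 (array([ 485.9, -239.3]), array([59. , 99.9]), 48.3) 95.8 mean [ 489.  -242.2   95.8]
handle 470 (array([611.8, -89.3]), array([20.2, 49.4]), 77.8) 112.5
(485.85540771484375, -239.3045196533203) (59.00312805175781, 99.9061279296875) 48.32029342651367
48.32029342651367 u hist [  0   0   0   0   0  73 205 199 213 216 193  88  86  91 125 208 217 212
 180 194  77   0   0   0   0   0] v [ 29  66  50  92 126 147 143 147 145 148 141 150 153 113 118 116 119 115
 124 125  20  17  60  53  49  11]
138.32029342651367 u hist [ 29  66  50  92 126 147 143 147 145 148 141 150 153 113 118 116 119 115
 124 125  20  17  60  53  49  11] v [  0   0   0   0   0  77 194 180 212 217 208 125  91  86  88 193 216 213
 199 205  73   0   0   0   0   0]
```

>>> {"name": "step_arm", "arguments": {
  "plan": "1.2 -2.8 0 0 20; 2.4 -5.7 0 0 20; 3.6 -8.5 0 0 20; 4.8 -11.4 0 0 20; 5.95 -14.2 0 0 20; 5.95 -14.2 1 0 20; 5.95 -14.2 2.5 0 20; 5.95 -14.2 4 0 20; 5.95 -14.2 4.5 0 20; 5.95 -14.2 4.5 0 20"
}}

```text
time_s: 6.15
eef_pos: [427.6, -186.7, 114.6]
ee_rot: [-0.001, 0.122, 0.992, 0.0]
force: [-0.3, 0.2, -2.5]
grip_width: 0.362
```

```bash
python3 - <<'E'
from h import *
s,R=axes(); print(s['force'],s['grip_width'])
p,d,i=cap('wrist'); P=cloud(d,i); np.savez('w3.npz',p=p,d=d,P=P); save('w3.png',p)
h=hsv(p); red=((h[...,0]<8)|(h[...,0]>172))&(h[...,1]>150)&(h[...,2]>40)&near(P,s['eef_pos'],40)
q=P[red]; print(red.sum(),np.percentile(q,[1,50,99],axis=0).round(1))
t=q[q[:,2]>q[:,2].max()-6]; print('top',cv2.minEnclosingCircle(t[:,:2].astype(np.float32)),t.mean(0))
# circle fit of side: visible side points
sd=q[q[:,2]<np.percentile(q[:,2],99)-8]
from scipy.optimize import least_squares
for nm,S in (('side',sd),):
  f=least_squares(lambda a:np.hypot(S[:,0]-a[0],S[:,1]-a[1])-16,s['eef_pos'][:2],loss='soft_l1'); print(nm,len(S),f.x,f.cost)
y=(h[...,0]>20)&(h[...,0]<35)&(h[...,1]>150)&(h[...,2]>50)&(abs(P[...,2]-95.5)<4)&near(P,(486,-239),75)
print(y.sum(),rect(P[y]),np.median(P[y][:,2]))
a,d,i=cap('scene'); save('s3.png',cv2.resize(a[120:250,170:370],None,fx=4,fy=4,interpolation=cv2.INTER_CUBIC))
np.savez('s3.npz',p=a,P=cloud(d,i))
E
```

```text
tcp [ 427.6 -186.7  114.6] t 6.15
[[-0.97   0.243 -0.001]
 [ 0.243  0.97   0.001]
 [ 0.002  0.001 -1.   ]]
[-0.26376769  0.22560353 -2.47355587] 0.36159798671868904
4712 [[ 412.1 -201.4  111.5]
 [ 420.3 -185.9  150.2]
 [ 441.2 -172.2  151.9]]
top ((427.7518005371094, -187.31858825683594), 16.123266220092773) [ 426.00387912 -186.98483357  150.49419975]
side 1458 [ 428.35450226 -187.61716106] 48.27198811428208
907 (array([ 490.7, -240.5]), array([58.7, 87.6]), 54.1) 95.77878744331764
```

View pics/w3.png

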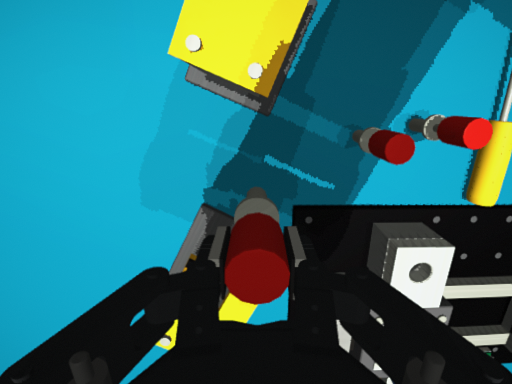

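View pics/s3.png

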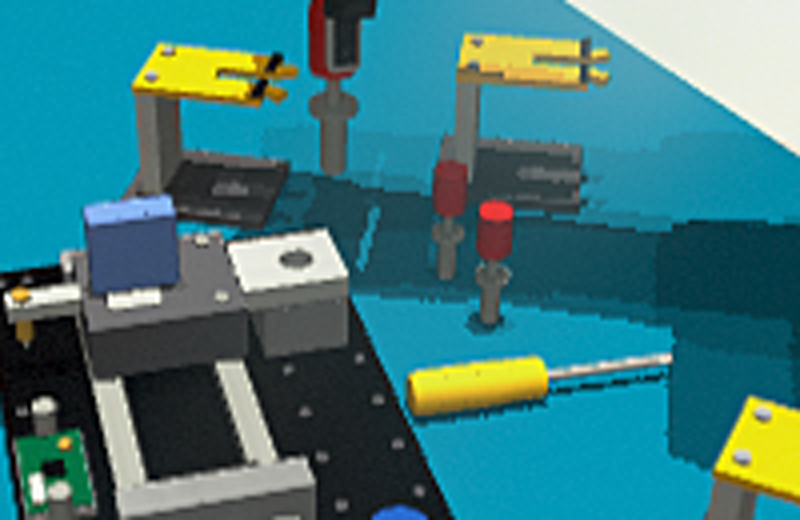

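```bash
python3 - <<'E'
from h import *
from scipy.optimize import minimize
import cv2
w=np.load('w1.npz'); f=np.load('first.npz'); s3=np.load('s3.npz')
for nm,p,P in (('wrist',w['p'],w['P']),('top',f['b'],f['Pt']),('scene3',s3['p'],s3['P'])):
    h=hsv(p); near_=near(P,(487,-239),75)&(abs(P[...,2]-95.5)<5)
    col=(h[...,0]>20)&(h[...,0]<35)&(h[...,1]>150)&(h[...,2]>50)
    y=P[near_&col][:,:2]
    best=None
    def cost(a):
        c,sn=np.cos(a[2]),np.sin(a[2]); d=y-a[:2]; x=d[:,0]*c+d[:,1]*sn; v=-d[:,0]*sn+d[:,1]*c
        # yellow plate body x -42..38; |v|<30; notch |v|<7.5 for x<0
        # penalty: distance outside
        o=np.maximum(np.abs(v)-29.5,0)**2
        nt=(x<-10)&(x>-42); o+=np.where(nt,np.maximum(7.5-np.abs(v),0)**2,0)
        lip=np.minimum(x+48,-42-x); o+=np.maximum(lip,0)**2
        o+=np.maximum(x-38,0)**2+np.maximum(-62-x,0)**2
        return np.minimum(o,9).mean()
    r=min((minimize(cost,[477+dx,-230.+dy,np.radians(-41.7+da)],method='Nelder-Mead',options=dict(xatol=.01,fatol=1e-5)) for dx in(-3,0,3) for dy in (-3,0,3) for da in (-1,1)),key=lambda r:r.fun)
    c,sn=np.cos(r.x[2]),np.sin(r.x[2])
    print(nm,len(y),r.x[:2].round(1),np.degrees(r.x[2]).round(2),round(r.fun,3),'notch',r.x[:2]-20*np.array([c,sn]),'lat(41.7)',r.x[:2]@[.665,.747], 'lat notch',(r.x[:2]-20*np.array([c,sn]))@[.665,.747])
    d=y-r.x[:2]; x=d@[c,sn]; v=d@[-sn,c]; k=(x<-8)&(x>-40)
    print(' edges',v[k&(v<0)].max() if (k&(v<0)).any() else 0, np.sort(v[k&(v<0)])[-8:].round(1),np.sort(v[k&(v>0)])[:8].round(1),'outer',np.percentile(v[(x>-40)],[1,99]).round(1),'x ends',np.percentile(x,[.5,99.5]).round(1))
print((427.8*.665-187.2*.747))
E
```

```text
wrist 2624 [ 493.9 -246.8] -41.8 0.018 notch [ 479.01525209 -233.47956799] lat(41.7) 144.09286145770912 lat notch 144.13590534826594
 edges -0.6001380304751968 [-4.7 -4.2 -3.3 -2.6 -2.1 -1.6 -1.  -0.6] [0.  0.5 1.1 1.5 2.1 2.1 2.7 3.1] outer [-28.8  29.2] x ends [-59.   37.8]
top 658 [ 494.5 -245.6] -42.41 0.001 notch [ 479.70792298 -232.14922321] lat(41.7) 145.33325458592608 lat notch 145.5902990449862
 edges -2.461526529507702 [-8.8 -8.7 -8.6 -8.3 -6.8 -6.2 -3.4 -2.5] [0.  1.5 3.1 4.9 7.6 7.7 7.8 7.9] outer [-28.2  28.6] x ends [-55.3  37.9]
scene3 299 [ 498.1 -245.9] -41.6 0.073 notch [ 483.16083845 -232.61063436] lat(41.7) 147.56878606660192 lat notch 147.54181370058208
 edges -4.198798217713287 [-10.3 -10.   -9.7  -9.3  -8.1  -5.   -4.2  -4.2] [ 4.2  6.9  7.4  8.6  9.   9.6  9.7 11.2] outer [-29.9  30. ] x ends [-54.4  38. ]
144.64860000000004
```

>>> {"name": "step_arm", "arguments": {
  "plan": "-0.8 -0.42 0 0 20; -1.6 -0.84 0 0 20; -2.4 -1.26 0 0 20; -3.0 -1.58 0 0 20; -3.6 -1.89 0 0 20; -4.2 -2.21 0 0 20; -4.2 -2.21 0 0 20"
}}

```text
time_s: 6.95
eef_pos: [463.6, -219.4, 115.2]
ee_rot: [0.0, 0.123, 0.992, -0.0]
force: [0.3, -0.2, -2.6]
grip_width: 0.357
```

```bash
python3 - <<'E'
from h import *
s,R=axes(); print(s['force'],s['grip_width'],R.T@(np.array([479.2,-232.8,0])-s['eef_pos']))
p,d,i=cap('wrist'); P=cloud(d,i)
h=hsv(p); red=((h[...,0]<8)|(h[...,0]>172))&(h[...,1]>150)&(h[...,2]>40)&near(P,s['eef_pos'],40)
q=P[red]; t=q[q[:,2]>146]; print('top',cv2.minEnclosingCircle(t[:,:2].astype(np.float32)),t.mean(0))
a,d,i=cap('scene'); k=a[130:180,180:270]; save('s4.png',cv2.hconcat([cv2.resize(k,None,fx=4.4,fy=5,interpolation=cv2.INTER_CUBIC),cv2.resize(p[190:384,130:330],(390,250))]))
E
```

```text
tcp [ 463.6 -219.4  115.2] t 6.95
[[-0.97   0.244  0.   ]
 [ 0.244  0.97  -0.   ]
 [-0.    -0.    -1.   ]]
[ 0.30255246 -0.18679566 -2.5670603 ] 0.35690380332286975 [-18.31777095  -9.20753774 115.23733519]
top ((462.2915344238281, -211.26507568359375), 24.70756721496582) [ 461.74035286 -219.53504578  151.04582073]
```

View pics/s4.png

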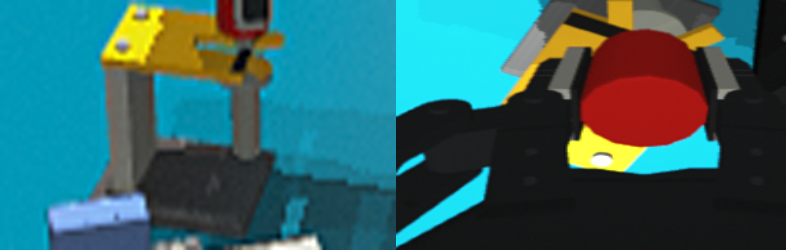

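>>> {"name": "step_arm", "arguments": {
  "plan": "-0.5 -0.25 0 0 20; -1.0 -0.5 0 0 20; -1.5 -0.75 0 0 20; -1.83 -0.92 0 0 20; -1.83 -0.92 0 0 20; -1.83 -0.92 0 0 20"
}}

```text
time_s: 7.65
eef_pos: [478.6, -232.1, 115.2]
ee_rot: [-0.0, 0.123, 0.992, 0.0]
force: [0.3, 1.0, -2.5]
grip_width: 0.359
```

>>> {"name": "step_arm", "arguments": {
  "plan": "0 0 0.4 0 20; 0 0 0.8 0 20; 0 0 0.95 0 20; 0 0 0.95 0 20"
}}

```text
time_s: 8.05
eef_pos: [478.5, -232.1, 105.4]
ee_rot: [-0.0, 0.123, 0.992, 0.0]
force: [-0.1, -1.1, -2.4]
grip_width: 0.362
```

```bash
python3 - <<'E'
from h import *
s,R=axes(); print(s['force'],s['wrist_torque'],s['grip_width'])
p,d,i=cap('wrist'); P=cloud(d,i)
h=hsv(p); red=((h[...,0]<8)|(h[...,0]>172))&(h[...,1]>150)&(h[...,2]>40)&near(P,s['eef_pos'],40)
q=P[red]; print(np.percentile(q,[1,50,99],axis=0).round(1)); t=q[(q[:,2]>135)&(q[:,2]<145)]; print('top',cv2.minEnclosingCircle(t[:,:2].astype(np.float32)),t.mean(0))
E
```

```text
tcp [ 478.5 -232.1  105.4] t 8.05
[[-0.97   0.243 -0.001]
 [ 0.243  0.97   0.   ]
 [ 0.001  0.    -1.   ]]
[-0.09451562 -1.06438149 -2.43378871] [ 0.03489882 -0.02514901  0.00536007] 0.3619990033195751
[[ 462.9 -246.8  102.6]
 [ 471.3 -231.3  140.9]
 [ 492.1 -217.5  142.6]]
top ((478.9056091308594, -232.08370971679688), 16.75383949279785) [ 476.41133555 -232.24043784  141.0577322 ]
```

>>> {"name": "step_arm", "arguments": {
  "plan": "-0.08 -0.04 0 0 20; -0.08 -0.04 0.1 0 20; -0.08 -0.04 0.15 0 20; -0.08 -0.04 0.2 0 20; -0.08 -0.04 0.2 0 20"
}}

```text
time_s: 8.6
eef_pos: [479.4, -232.8, 103.9]
ee_rot: [0.0, 0.123, 0.992, -0.0]
force: [-0.4, -0.1, -1.3]
grip_width: 0.356
```

>>> {"name": "step_arm", "arguments": {
  "plan": "0 0 0.05 0 20; 0 0 0.1 0 20; 0 0 0.1 0 20"
}}

```text
time_s: 8.9
eef_pos: [479.4, -232.9, 103.8]
ee_rot: [0.0, 0.123, 0.992, -0.0]
force: [-3.7, 1.7, 8.7]
grip_width: 0.359
```

>>> {"name": "step_arm", "arguments": {
  "plan": "0 0 -0.05 0 45; 0 0 -0.05 0 60; 0 0 -0.05 0 80; 0 0 -0.05 0 80; 0 0 -0.05 0 80; 0 0 -1.5 0 80; 0 0 -4 0 80; 0 0 -8 0 80; 0 0 -11 0 80; 0 0 -11 0 80"
}}

```text
time_s: 9.9
eef_pos: [480.6, -233.7, 216.8]
ee_rot: [0.003, 0.123, 0.992, -0.002]
force: [-0.8, 0.2, -0.3]
grip_width: 0.799
```

```bash
python3 - <<'E'
from h import *
s,R=axes(); print(s['force'],s['grip_width'])
p,d,i=cap('wrist'); P=cloud(d,i)
h=hsv(p); red=((h[...,0]<8)|(h[...,0]>172))&(h[...,1]>150)&(h[...,2]>40)&near(P,(479,-233),40)
q=P[red]; print(np.percentile(q,[1,50,99],axis=0).round(1)); t=q[(q[:,2]>134)]; print('top',cv2.minEnclosingCircle(t[:,:2].astype(np.float32)),t.mean(0),t[:,2].std())
measure(p,P)
a,d,i=cap('scene'); P=cloud(d,i); measure(a,P); k=a[120:180,180:280]; save('s5.png',cv2.hconcat([cv2.resize(k,None,fx=4.2,fy=5,interpolation=cv2.INTER_CUBIC),cv2.resize(p[100:384,130:400],(370,300))]))
a,d,i=cap('top'); measure(a,cloud(d,i))
E
```

```text
tcp [ 480.6 -233.7  216.8] t 9.9
[[-0.97   0.243  0.006]
 [ 0.243  0.97  -0.005]
 [-0.007 -0.003 -1.   ]]
[-0.79102105  0.18876506 -0.27855806] 0.7988243471452724
[[ 463.8 -247.   104.5]
 [ 475.  -232.4  139.6]
 [ 493.3 -218.8  141.3]]
top ((477.7973937988281, -228.4976043701172), 19.98354721069336) [ 478.1455509  -233.07122487  139.94459875] 7.267282924464646
plate 2814 (array([ 485.9, -239.7]), array([60.1, 99.6]), 48.4) 95.8 mean [ 489.6 -246.8   95.8]
handle 643 (array([606.7, -88.1]), array([20.6, 39.6]), 76.3) 112.6
plate 244 (array([ 490.5, -237.7]), array([ 64.1, 101.1]), 45.6) 93.6 mean [ 503.5 -237.2   93.4]
handle 137 (array([616.5, -85.9]), array([21.1, 49.5]), 74.5) 110.1
plate 34 (array([ 495.8, -230.7]), array([22.1, 97.9]), 53.7) 96.0 mean [ 500.7 -230.3   95.8]
handle 165 (array([612.6, -86.1]), array([19.5, 50.1]), 75.9) 112.4
```

View pics/s5.png

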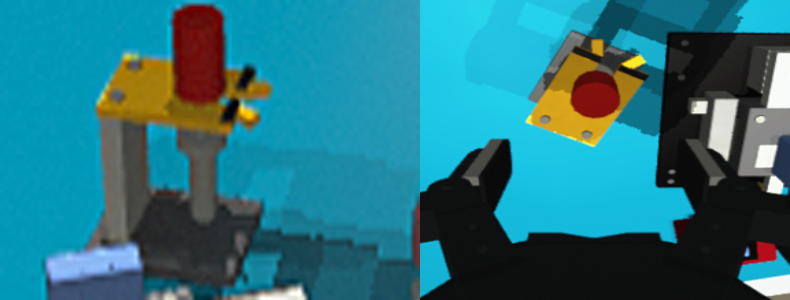

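>>> {"name": "step_arm", "arguments": {
  "plan": "-1.8 3.5 0 0 100; -3.7 7 0 0 100; -5.5 10.4 0 0 100; -7.4 13.9 0 0 100; -9.2 17.4 0 0 100; -9.2 17.4 3 0 100; -9.2 17.4 6.5 0 100; -9.2 17.4 10 0 100; -9.2 17.4 13.2 0 100; -9.2 17.4 13.2 0 100"
}}

```text
time_s: 11.05
eef_pos: [607.9, -85.4, 75.2]
ee_rot: [-0.005, 0.123, 0.992, 0.001]
force: [0.2, -0.1, -0.1]
grip_width: 1.005
```

```bash
python3 - <<'E'
from h import *
s,R=axes(); print(s['force'],s['grip_width'])
p,d,i=cap('wrist'); P=cloud(d,i); measure(p,P)
save('w6.png',p)
E
```

```text
tcp [607.9 -85.4  75.2] t 11.05
[[-0.97   0.243 -0.01 ]
 [ 0.243  0.97   0.003]
 [ 0.011  0.001 -1.   ]]
[ 0.24984695 -0.05639378 -0.14245069] 1.0049849389350576
handle 4013 (array([611. , -86.7]), array([112.5,  47.5]), 75.0) 112.7
```

View pics/w6.png

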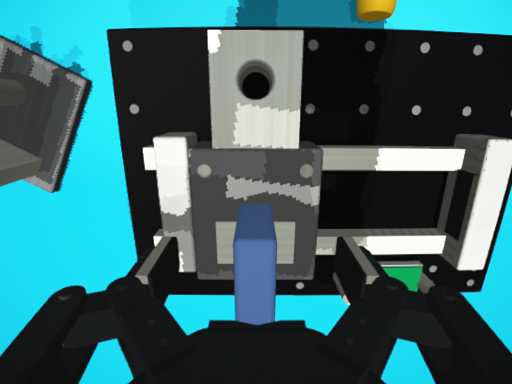

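>>> {"name": "step_arm", "arguments": {
  "plan": "0 0 -0.4 0 100; 0 0 -0.5 0 40; 0 0 -0.5 0 15; 0 0 -0.5 0 5; 0 0 -0.5 0 5; 0 0 -0.5 0 5; 0 0 -0.5 0 5; 0 0 -0.5 0 5",
  "grip_force": 40
}}

```text
time_s: 11.9
eef_pos: [611.0, -86.5, 86.2]
ee_rot: [0.0, 0.123, 0.992, -0.0]
force: [-1.6, 0.1, 5.6]
grip_width: 0.224
```

>>> {"name": "step_arm", "arguments": {
  "plan": "0 0.5 0 0 5; 0 1.5 0 0 5; 0 2.5 0 0 5; 0 3.5 0 0 5; 0 4.5 0 0 5; 0 5.5 0 0 5; 0 6.5 0 0 5; 0 7.5 0 0 5; 0 8.5 0 0 5; 0 8.5 0 0 5"
}}

```text
time_s: 12.9
eef_pos: [632.1, -2.8, 86.2]
ee_rot: [0.001, 0.122, 0.993, 0.0]
force: [0.7, 3.6, 5.2]
grip_width: 0.226
```

```bash
python3 - <<'E'
from h import *
s,R=axes(); print(s['force'],s['grip_width'])
E
```

```text
tcp [632.1  -2.8  86.2] t 12.9
[[-0.97   0.243  0.001]
 [ 0.243  0.97   0.001]
 [-0.001  0.001 -1.   ]]
[0.68652266 3.55666901 5.16024405] 0.22634412306391927
```

Moved about 86 mm; go on gently to the stop.

>>> {"name": "step_arm", "arguments": {
  "plan": "0 0.6 0 0 5; 0 1.2 0 0 5; 0 1.7 0 0 5; 0 2.1 0 0 5; 0 2.3 0 0 5; 0 2.4 0 0 5; 0 2.4 0 0 5"
}}

```text
time_s: 13.6
eef_pos: [637.6, 18.9, 86.2]
ee_rot: [0.0, 0.123, 0.992, -0.0]
force: [-1.1, -0.6, 5.2]
grip_width: 0.229
```

>>> {"name": "step_arm", "arguments": {
  "plan": "0 0.05 0 0 5; 0 0.1 0 0 5; 0 0.15 0 0 5; 0 0.15 0 0 5"
}}

```text
time_s: 14.0
eef_pos: [637.8, 19.4, 86.2]
ee_rot: [0.0, 0.123, 0.992, -0.001]
force: [-3.3, -6.7, 6.0]
grip_width: 0.227
```

>>> {"name": "step_arm", "arguments": {
  "plan": "0 0.05 0 0 5; 0 0.1 0 0 5; 0 0.1 0 0 5"
}}

```text
time_s: 14.3
eef_pos: [637.7, 19.4, 86.2]
ee_rot: [-0.0, 0.123, 0.992, -0.002]
force: [-5.1, -10.7, 7.0]
grip_width: 0.232
```

>>> {"name": "step_arm", "arguments": {
  "plan": "0 0 0 0 40; 0 0 0 0 80; 0 0 0 0 80; 0 0 0 0 80; 0 0 -1.5 0 80; 0 0 -4 0 80; 0 0 -8 0 80; 0 0 -12 0 80; 0 0 -12 0 80; 0 0 -12 0 80"
}}

```text
time_s: 15.3
eef_pos: [638.3, 21.8, 207.2]
ee_rot: [0.001, 0.123, 0.992, -0.0]
force: [-0.3, -1.0, -1.0]
grip_width: 0.801
```

```bash
python3 - <<'E'
from h import *
s,R=axes(); print(s['force'],s['grip_width'])
p,d,i=cap('wrist'); measure(p,cloud(d,i))
a,d,i=cap('scene'); measure(a,cloud(d,i)); 
f=np.load('first.npz')
b,d2,i2=cap('top'); P=cloud(d2,i2); measure(b,P)
h=hsv(a);P=cloud(d,i);m=((h[...,0]<8)|(h[...,0]>172))&(h[...,1]>150)&near(P,(480,-233),45)&(P[...,2]>60);print('knob scene',np.percentile(P[m],[1,50,99],axis=0).round(1))
save('f.png',cv2.resize(a[110:310,100:420],None,fx=2.5,fy=2.5,interpolation=cv2.INTER_CUBIC))
E
```

```text
tcp [638.3  21.8 207.2] t 15.3
[[-0.97   0.243  0.002]
 [ 0.243  0.97  -0.   ]
 [-0.002  0.    -1.   ]]
[-0.3202063  -1.02671242 -0.96584705] 0.8014474611902692
handle 1002 (array([638.4,  18.3]), array([19.5, 48.8]), 76.1) 112.7
plate 97 (array([ 483.7, -218.4]), array([85.3, 54.6]), 5.0) 93.7 mean [ 483.9 -218.1   93.7]
handle 122 (array([642. ,  18.3]), array([18.3, 50.2]), 69.7) 110.4
plate 499 (array([ 487.8, -239.6]), array([58.5, 96.1]), 48.1) 95.6 mean [ 496.7 -245.2   95.6]
knob scene [[ 470.9 -243.6   97.6]
 [ 488.  -221.6  124.2]
 [ 499.3 -214.   139.4]]
```

View pics/f.png

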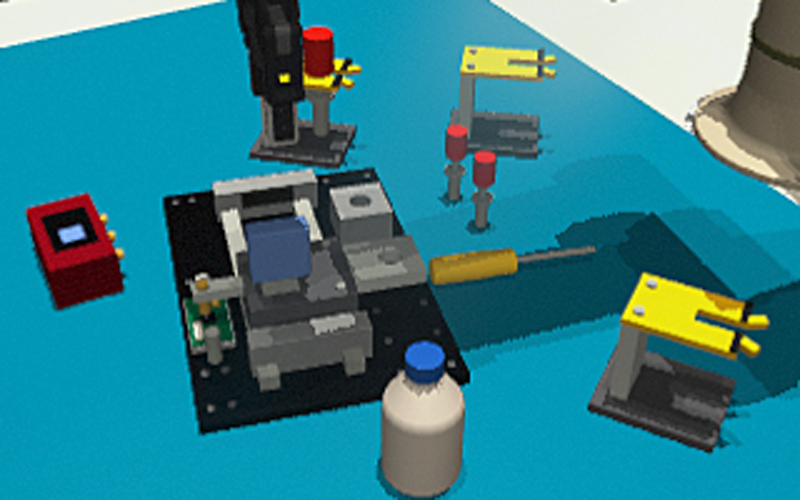

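```bash
python3 -c "
from h import *
print(workorder.finish_job())"
```

```text
the job is handed in; nothing more can be done
None
```

I drew the locking pin out of its bore and parked it in the bracket. Then I slid the carriage by its handle to the far stop and handed the job in, with about 16 s used of the 59 s allowed.

- **Bracket chosen:** I took the one with the lowest y, at about (490, -240) mm. A second bracket at about (305, -155) lies at almost the same bearing, so I judged "farthest right" by sideways distance.
- **Pin:** It hangs upright with the knob behind the black lip. I measured the knob top at about 139–140 mm, against 139 expected when seated. The plate did not move.
- **Carriage:** Three checks say it is at the stop, and one disagrees:
  - The arm stopped moving as the push rose to about 12 N.
  - The arm moved about 109 mm.
  - The wrist camera put the handle 110.8 mm from its first place.
  - The scene camera gave about 107 mm. I trusted it less because its handle fit was poorer and it had read about 3 mm off on the pin earlier.
- **Bystanders and gripper:** The bottle, maroon box and screwdriver look unmoved in the last picture; I did not re-measure them. The gripper was open and clear of everything, with about 1 N on the tool.

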